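# Wake the shoe-bench dehumidifier and put it away on its tray

## Robot

A 6-joint arm with a two-finger parallel gripper is mounted at the origin on the work surface. World frame = base frame: x ahead of the robot, y to its left, z up, the work surface at z = 0. Lengths are in m, angles in rad, forces in N, time in s.
With the tool pointing down it reaches from about 0.375 to 0.9 m from the base axis. Payload 3.1 kg.
Tool frame: the origin (TCP) lies midway between the tips of the shut fingers; the grasp point (between the pads) lies 19 mm behind it; z points along the fingers, y is the line along which they close (so a half turn about z gives the same grasp; the last joint's range is limited). The gripper opens to 87 mm and grips with 3 to 60 N. Pads are 19 mm wide; open, the fingers measure 117 mm over their backs; the gripper's body (75 mm by 190 mm) begins 51 mm behind the grasp point.
Start: joints at [0.936, 0.527, 1.433, -0, 1.181, -0.178], TCP at [0.275, 0.561, 0.223] pointing down, gripper open.
Joint ranges: [-3.08, 3.08], [-0.75, 2.2], [0.22, 2.44], [-1.43, 4.57], [0, 2.65], [-2.85, 2.85]. Speed limits (rad/s): [2.79, 2.79, 3.14, 3.14, 3.14, 3.14].

## Interface

Orientations are given as a unit quaternion [x, y, z, w].
In Python, from rig import robot gives the robot as it stands.
- The arm moves only by the shell command python3 -m jog 'ROWS' [FORCE]. ROWS is a JSON object of lists of equal length, an entry for each row: "dp": the shift along the tool's x, y, z in mm, a list of three; "delta_rot": the turn, a rotation vector about the tool's x, y, z in rad, a list of three; "gripper": the opening, from -1 (shut) to 1 (fully open). A call has 1 to 12 rows; each row is the pose to reach, as a shift and turn from the pose commanded when the call began, along the tool's axes at that moment; what a row does not reach only later rows make up. A row lasts 1/10 s, in which the tool goes at most 50 mm and 8.59 degrees, less where a joint would pass 70% of its speed; a pose out of reach is approached as far as the arm can. A call with a gripper value outside its range is refused whole. The fingers move at their own pace and stop on an object; FORCE is the grip in N (left out, the last holds). Time passes only in rows, so rows that repeat a pose let the fingers close. It gives the time, the measured TCP pose, the force, the opening and the grip force at its end, in the units of the state.
- robot.get_obs(): the state, without advancing time (a new reading comes with each control period).
- robot.camera(name): name is "scene" or "top" or "wrist"; returns the picture (480x640x3 uint8, red, green, blue); there is no depth.
- robot.camera_model(name): a dict with "fx", "fy", "cx", "cy" (pixels), "xyz" and "orientation" of the camera in the world; the wrist camera has in their place "T_tool_cam" (4x4, takes a point from camera to tool coordinates, whose origin is the TCP and whose axes are the flange's). Camera axes: x right, y down, z forward; pixel columns grow to the right and rows downward; lengths in m; the calibration is good to about 2 mm. The wrist camera is an equidistant fisheye: a pixel r from the principal point sees the ray r / f radians off the axis. A picture is of the moment at which its call begins: read the wrist's pose just before it. camera_model takes no time and is no camera call.
- robot.hand_in(): hands the job in; it is judged then, once.
Trained networks look in the newest picture that a camera, given by its name, has taken for a name from the list of things; names that differ only in an ending like _2 or _b are one class to them, and where a whole thing is asked for, a point or a joint stands for the part that bears it (a point fixed in the world has none). Each returns a list of dicts, best first, with "score" (0 to 1); they miss things now and then, are a little off and sometimes report something else, mostly with a low value. They report only what shows in the picture. A call takes as long as a camera call. They do not tell look-alikes from the thing itself.
- robot.search_frame(name, camera): "rect" ([left, top, right, bottom] in pixels, round what is visible of it).
The state is a dict: "time": time; "q": joint angles; "joint_velocities": joint speeds; "joint_torque": joint torques, N m; "position": TCP position; "tool_rot": TCP orientation; "ft_force": force on the tool from outside, world axes, zero at the start; "moment": the same for the moment, N m; "grip_width": finger opening in m; "grip_force": force on a finger pad.
Only numpy, scipy, OpenCV 4.12 (cv2) and the standard library are available. Lean on these libraries where they do the work, as an engineer would, in place of code of your own. Each camera call takes 0.05 s, during which the arm holds its last target. There are 200 camera calls.

## Task

Pick up the slim dehumidifier can and press its base squarely onto the middle of the leaning dock's sprung pad until the pad is fully down, hold it there for a second, and let the pad come back up. Then set the can gently upright on the oval tray and let go, and slide the loaded tray by its finger plate into the lipped wooden bay until it meets the stop. Leave the can standing on the tray and do not disturb the jar, the flat tin or the brush.

Things in the scene. Friction and masses are not known exactly. Their poses are not given: they have to be found in the camera images.
- can: Slim plain aluminium cylinder, 48 mm diameter, 84 mm tall, topped by a black vented cap 38 mm across and 8 mm high (92 mm in all), about 0.25 kg, standing upright. It is the slimmest and tallest of the three round containers. Origin: centre of its underside, z up its axis.
- dock: Grey press dock, fixed: foot 150 x 120 x 28 mm with an aluminium barrel 84 mm across leaning 0.55 rad (31.5 deg) from vertical towards the dock's front (-x), with the black sprung pad on its upper end; the barrel's rim reaches 115 mm high. Origin: centre of the foot's underside; front is -x, z up.
- pad_top (a point): Centre of the top face of the dock's sprung pad, a black rubber disc 60 mm across; moves with it. z axis: the pad's outward normal, leaning 31.5 deg from vertical to the dock's front; pressed along -z. At rest the face stands 14 mm proud of the barrel's rim and 104 mm above the bench top; fully down, 2 mm proud.
- press_pad (a joint): Depression of the sprung pad: 0 m up, 0.012 m fully down; it springs back. The spring takes 3 N to start and about 10 N to press fully down.
- tray: Oval pewter-grey tray, loose, about 0.4 kg, flat on the bench top before the bay: 134 mm long (x), 84 mm wide (y), 6 mm thick, thin rim up to 14 mm high (clear floor 128 x 76 mm, at z = 6 mm). A tongue at its -x end bears an upright finger plate. Origin: centre of the oval, underside; the nose that enters the bay first is at x = +67 mm.
- tray_handle (a point): Grip point on the tray's finger plate, which is 10 mm thick (y), 24 mm long (x) and stands up to 56 mm above the bench top; the point lies at x = -88 mm, y = 0, z = 42 mm in the tray's frame. Same axes as the tray.
- bay: Dark wood bay with brass lips, fixed, open to the front (-x) and above. Two rails along x, 94 mm apart, 26 mm high, from the mouth at x = -13 mm to the stop face at x = +67 mm. Lips (20 to 26 mm high, 78 mm clear between them) overhang the slot: the tray slides in along +x beneath them, the can passes between them. Origin: where the tray's origin lies when fully home, on the bench top.
- jar: Bystander: squat pale jar with a wide cap, 68 mm across, 55 mm high. Origin: centre of underside.
- tin: Bystander: flat round metal tin, 79 mm across, 28 mm high. Origin: centre of underside.
- brush: Bystander: wooden shoe brush, 160 x 50 x 40 mm, to the left. Origin: centre of underside.
Mind the look-alikes: they are no part of the job. What is shaped like the can but red is not meant.

How it is judged:
On the way, in this order (a step that is already met when the one before it is completed fails the run):
1. the held can is pressed squarely (within 8 deg) and centrally (within 12 mm) on the pad, and the pad is fully down (within 1.5 mm) for half a second (value of joint press_pad above 0.0105 m and distance between can and pad_top below 0.012 m and angle between the z axis of can and the z axis of pad_top, either way round below 0.14 rad and contact force between can and dock above 4 N and contact force between the fingers and can above 1 N), for 0.5 s.
2. the can stands upright on the tray, let go, while the tray is still outside the bay (more than 50 mm short of home) (angle between can's own z axis and vertical below 0.1 rad and z of can in the frame of tray between 0.002 and 0.011 m and contact force between can and tray above 0.3 N and not (contact force between the fingers and can above 0.1 N) and x of tray in the frame of bay below -0.05 m), for 0.2 s.
At the end, for the whole second after the job is handed in: The tray lies flat in the bay under the lips, within 6 mm of the stop, with the can standing upright (within 6 deg) and at rest on the tray's floor, and the sprung pad is up again (within 3 mm) (angle between can's own z axis and vertical below 0.1 rad and z of can in the frame of tray between 0.002 and 0.011 m and contact force between can and tray above 0.3 N and x of tray in the frame of bay between -0.006 and 0.006 m and y of tray in the frame of bay between -0.008 and 0.008 m and z of tray in the frame of bay below 0.004 m and angle between the x axis of tray and the x axis of bay, either way round below 0.14 rad and angle between tray's own z axis and vertical below 0.05 rad and value of joint press_pad below 0.003 m and linear speed of each of can, tray below 0.02 m/s); the robot touches nothing.
It fails at once if a bystander (jar, tin, brush) is moved more than 30 mm (distance of any of jar, tin, brush from where it was at the start of the episode above 0.03 m).
It fails at once if the can is dropped or thrown (moves faster than 0.6 m/s while not held) (linear speed of can above 0.6 m/s and not (contact force between the fingers and can above 0.2 N)).
It also fails if it takes over 61 s, if anything falls off the work surface, if the arm or the gripper's body presses on something with over 40 N, if the wrist force passes 120 N, or if a joint passes its speed limit or range.

## Working session

There is one attempt and no reset: what is moved stays moved. The work goes in short steps, Python scripts to look and compute and a shell command to move; the robot and the scene stay as the last step left them, time stands still between calls to the robot, and variables do not carry over. Pictures are saved under pics/ and viewed, at most 10 in all, crops included, and the job is handed in when it is done.

```bash
ls; mkdir -p pics
python3 - <<'E'
from rig import robot
import cv2,numpy as np
np.set_printoptions(precision=4,suppress=True)
o=robot.get_obs();print(o['time'],o['position'],o['tool_rot'],o['grip_width'])
for c in ['scene','top']:
    im=robot.camera(c);cv2.imwrite(f'pics/{c}0.png',im[...,::-1]);print(c,robot.camera_model(c))
    for n in ['can','dock','tray','tray_handle','bay','jar','tin','brush','pad_top']:
        try:print(n,[(np.round(d['rect']).tolist(),round(d['score'],2)) for d in robot.search_frame(n,c)][:3])
        except Exception as e:print(n,e)
print(robot.camera_model('wrist'))
E
```

```text
pics
0.0 [0.2746 0.5606 0.2216] [ 0.2259  0.9741 -0.001  -0.0004] 0.08703652083782465
scene {'fx': 472.451747594679, 'fy': 472.451747594679, 'cx': 314.68067032769187, 'cy': 241.89215150430476, 'xyz': array([ 0.9201, -0.4875,  0.6598]), 'orientation': array([ 0.8639,  0.2808, -0.1357, -0.3955])}
can [([109.0, 275.0, 144.0, 328.0], 0.98), ([95.0, 350.0, 142.0, 412.0], 0.77), ([137.0, 302.0, 176.0, 357.0], 0.57)]
dock [([206.0, 348.0, 327.0, 475.0], 0.6)]
tray [([337.0, 200.0, 404.0, 246.0], 0.71)]
tray_handle [([331.0, 195.0, 407.0, 243.0], 0.84)]
bay [([421.0, 228.0, 486.0, 282.0], 0.65), ([217.0, 269.0, 257.0, 315.0], 0.64), ([205.0, 350.0, 325.0, 474.0], 0.49)]
jar [([215.0, 270.0, 258.0, 315.0], 0.84)]
tin [([299.0, 296.0, 348.0, 341.0], 0.62)]
brush [([384.0, 161.0, 450.0, 193.0], 0.96)]
pad_top [([232.0, 354.0, 274.0, 387.0], 0.73)]
top {'fx': 483.8267910187727, 'fy': 483.8267910187727, 'cx': 315.679513800983, 'cy': 242.81900523129235, 'xyz': array([0.3505, 0.0615, 1.2022]), 'orientation': array([ 0.7107, -0.6991,  0.0533, -0.0574])}
can [([473.0, 274.0, 507.0, 299.0], 0.96), ([430.0, 328.0, 456.0, 346.0], 0.62)]
dock [([408.0, 178.0, 470.0, 246.0], 0.59)]
tray [([228.0, 218.0, 270.0, 286.0], 0.68)]
tray_handle [([229.0, 216.0, 269.0, 283.0], 0.71)]
bay [([217.0, 149.0, 271.0, 196.0], 0.85)]
jar [([372.0, 268.0, 399.0, 297.0], 0.9)]
tin [([346.0, 204.0, 377.0, 234.0], 0.62)]
brush [([147.0, 210.0, 176.0, 279.0], 0.91)]
pad_top [([432.0, 194.0, 459.0, 218.0], 0.81)]
{'fx': 371.64829954431775, 'fy': 371.64829954431775, 'cx': 312.5740377597825, 'cy': 240.8900562752469, 'T_tool_cam': array([[-0.0003, -0.9567, -0.2912,  0.0805],
       [ 1.    , -0.0001, -0.0007, -0.0003],
       [ 0.0007, -0.2912,  0.9567, -0.1626],
       [ 0.    ,  0.    ,  0.    ,  1.    ]])}
```

View pics/scene0.png

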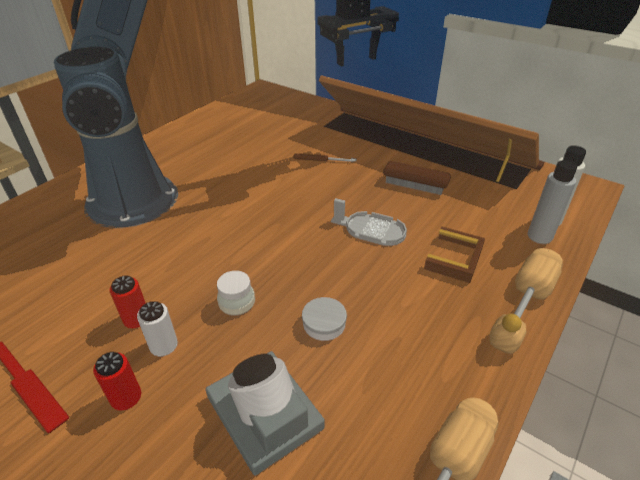

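View pics/top0.png

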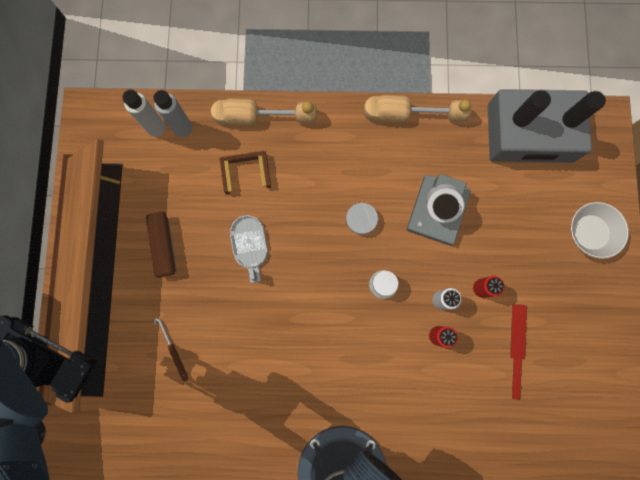

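The red-capped lookalikes are at top-view (489,287) and (444,337). The real aluminium can is at about (447,299). The dock is at (440,210), the tray at (249,245) and the bay at (246,172). I'll zoom in for orientations.

Run:
```python
import cv2,numpy as np
t=cv2.imread('pics/top0.png');s=cv2.imread('pics/scene0.png')
f=lambda im,x,y,w,h,k:cv2.resize(im[y:y+h,x:x+w],None,fx=k,fy=k,interpolation=cv2.INTER_CUBIC)
a=f(t,205,145,80,150,4) # 320x600
b=f(t,400,170,80,75,6)  #480x450
out=np.zeros((600,800,3),np.uint8);out[:,:320]=a;out[:450,320:]=b
c=f(t,425,280,50,30,5);out[450:600,320:570]=c
cv2.imwrite('pics/crop1.png',out)
o=np.zeros((600,800,3),np.uint8)
o[:, :520]=f(s,200,345,130,135,4)[:600,:520] if False else cv2.resize(f(s,200,345,130,135,4),(520,540))[:600] if False else np.vstack([f(s,200,345,130,135,4),np.zeros((60,520,3),np.uint8)])
o[:440,520:]=f(s,100,280,70,110,4)
cv2.imwrite('pics/crop2.png',o)
```

```text
(no output)
```

View pics/crop1.png

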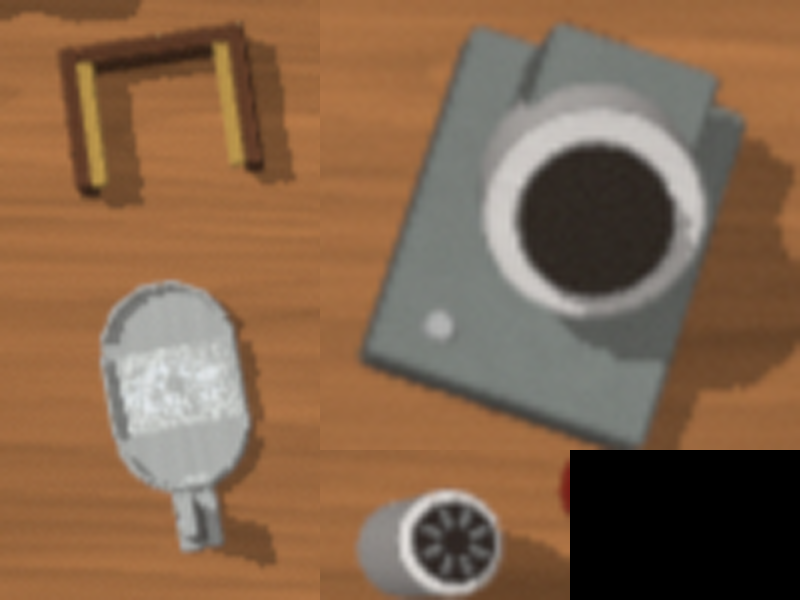

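View pics/crop2.png

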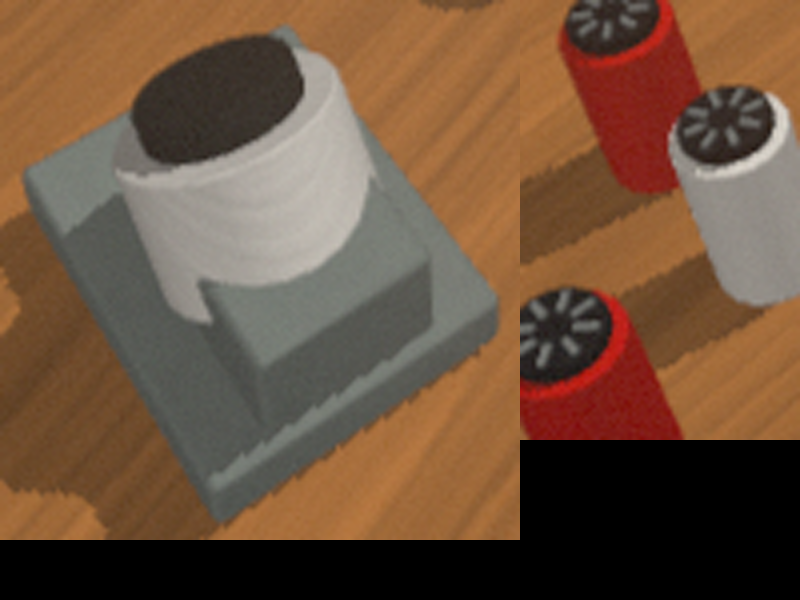

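```bash
cat > h.py <<'E'
import numpy as np,cv2
from scipy.spatial.transform import Rotation as R
from scipy.optimize import least_squares
CM={'scene':dict(f=472.4517,c=(314.6807,241.8922),xyz=np.array([.9201,-.4875,.6598]),q=[.8639,.2808,-.1357,-.3955]),
'top':dict(f=483.8268,c=(315.6795,242.8190),xyz=np.array([.3505,.0615,1.2022]),q=[.7107,-.6991,.0533,-.0574])}
def proj(c,P):
    m=CM[c];p=R.from_quat(m['q']).inv().apply(np.atleast_2d(P)-m['xyz']);return m['f']*p[:,:2]/p[:,2:]+m['c']
def ray(c,u,z):
    m=CM[c];d=R.from_quat(m['q']).apply([(u[0]-m['c'][0])/m['f'],(u[1]-m['c'][1])/m['f'],1]);return m['xyz']+d*(z-m['xyz'][2])/d[2]
def T(p,P): # planar pose x,y,yaw
    return R.from_rotvec([0,0,p[2]]).apply(np.atleast_2d(P))+[p[0],p[1],0]
def fit(obs,p0):
    f=lambda p:np.concatenate([(proj(c,T(p,P))-u).ravel() for c,P,u in obs])
    s=least_squares(f,p0,loss='soft_l1');return s.x,np.round(s.fun,1)
E
python3 - <<'E'
from h import *
np.set_printoptions(precision=4,suppress=True)
P=lambda *a:[list(x) for x in a]
c=.06;l=.075;z=.028
pt=np.array
# pad-centre location in dock frame unknown x -> param
obs=[('top',[l,c,z],(425.8,174.7)),('top',[l,-c,z],(470.8,189.2)),('top',[-l,c,z],(407.3,228.5)),('top',[-l,-c,z],(453.3,242)),
('scene',[-l,-c,z],(206.2,389.5)),('scene',[l,c,z],(323.7,420)),('scene',[l,-c,z],(253,465)),('scene',[-l,c,z],(272,352.5))]
d,e=fit(obs,[.45,-.25,-.3]);print('dock',d,e)
pt=ray('top',(446.2,206.7),.104);ps=ray('scene',(254.5,370),.104);print('pad',pt,ps, T([0,0,-d[2]],pt-[d[0],d[1],0]),T([0,0,-d[2]],ps-[d[0],d[1],0]))
b,e=fit([('top',[.067,.039,.026],(228.7,160.5)),('top',[-.013,.039,.026],(231,191.2)),('top',[.067,-.039,.026],(258.7,155.5)),('top',[-.013,-.039,.026],(262.5,186.2))],[.5,.2,0]);print('bay',b,e)
print('can top',ray('top',((455-320)/5+425,(540-450)/5+280),.092),'scene',ray('scene',((725-520)/4+100,125/4+280),.092))
t=cv2.imread('pics/top0.png');hsv=cv2.cvtColor(t,cv2.COLOR_BGR2HSV)
m=((hsv[...,1]<70)&(hsv[...,2]>70)).astype(np.uint8);m[:210]=0;m[290:]=0;m[:,:222]=0;m[:,275:]=0
n,lab,st,ce=cv2.connectedComponentsWithStats(m);k=1+st[1:,4].argmax();print(st[k],ce[k])
q=np.argwhere(lab==k)[:,::-1];W=np.array([ray('top',u,.012) for u in q])[:,:2]
# oval part: distance fit
(cx,cy),(w,h),a=cv2.minAreaRect((W*1000).astype(np.float32));print('rect mm',cx,cy,w,h,a)
tr,e=fit([('top',[.067,0,.014],(247.5,215.5))],[.4,.2,0]) if 0 else (None,None)
mean=W.mean(0);ev=np.linalg.svd(W-mean,full_matrices=False)[2][0];ev*=np.sign(ev[0]);yaw=np.arctan2(ev[1],ev[0]);L=(W-mean)@np.array([[ev[0],-ev[1]],[ev[1],ev[0]]])
print('yaw',yaw,L.min(0),L.max(0));nose=L[:,0].max()-.067
print('tray centre',mean+ev*nose+np.array([-ev[1],ev[0]])*(L[:,1].min()+L[:,1].max())/2)
for n,u in dict(tin=(362,219),jar=(384,284),red1=(492,286),red2=(448,337)).items():print(n,ray('top',u,.05)[:2])
E
```

```text
dock [ 0.6305 -0.2355 -0.3249] [-0.5 -2.8  0.4 -1.8 -0.3 -1.3  0.3  1.3 -2.4 -2.4  2.2 -0.5 -0.6  3.9
 -0.4 -3.3]
pad [ 0.6138 -0.2323  0.104 ] [ 0.6231 -0.2351  0.104 ] [[-0.0169 -0.0023  0.104 ]] [[-0.0072 -0.002   0.104 ]]
bay [0.6842 0.2462 0.1579] [-0.6 -0.2  0.7 -0.5 -0.1  0.6  0.   0.2]
can top [ 0.4036 -0.2434  0.092 ] scene [ 0.4106 -0.2443  0.092 ]
[ 230  215   38   68 1736] [248.8053 244.47  ]
rect mm 522.222900390625 234.52967834472656 169.82606506347656 85.05307006835938 12.037337303161621
yaw 0.21510407965896156 [-0.0948 -0.0426] [0.075  0.0426]
tray centre [0.5397 0.2382]
tin [ 0.5929 -0.0418]
jar [ 0.436  -0.0943]
red1 [ 0.4355 -0.3505]
red2 [ 0.3147 -0.2431]
```

```bash
cat >> h.py <<'E'
def down(yang,tilt=0,az=0):
    """tool rot: z down, tool y at world angle yang; then tilted so that -z leans by tilt towards azimuth az"""
    y=np.array([np.cos(yang),np.sin(yang),0]);z=np.array([0,0,-1.]);M=np.stack([np.cross(y,z),y,z],1)
    ax=np.cross([0,0,1],[np.cos(az),np.sin(az),0])
    return R.from_rotvec(ax*tilt)*R.from_matrix(M)
def plan(p,rot,p0=None,r0=None):
    from rig import robot
    o=robot.get_obs();p0=o['position'] if p0 is None else p0;r0=R.from_quat(o['tool_rot']) if r0 is None else r0
    dp=r0.inv().apply(np.array(p)-p0)*1000;rv=(r0.inv()*rot).as_rotvec()
    print('t',o['time'],'dp',np.round(dp,1),'rot',np.round(rv,3),'rows',np.ceil(max(np.linalg.norm(dp)/50,np.linalg.norm(rv)/.15)))
def wray(u,pose,z):
    """wrist pixel -> world point on plane z, pose=(p,quat)"""
    f,cx,cy=371.6483,312.5740,240.8901
    Tc=np.array([[-.0003,-.9567,-.2912,.0805],[1,-.0001,-.0007,-.0003],[.0007,-.2912,.9567,-.1626]])
    v=np.array([u[0]-cx,u[1]-cy]);r=np.hypot(*v);th=r/f;d=np.append(v/max(r,1e-9)*np.sin(th),np.cos(th))
    rt=R.from_quat(pose[1]);o=rt.apply(Tc[:,3])+pose[0];d=rt.apply(Tc[:,:3]@d);return o+d*(z-o[2])/d[2]
def shot(name):
    from rig import robot
    o=robot.get_obs();im=robot.camera('wrist');cv2.imwrite(f'pics/{name}.png',im[...,::-1])
    np.savez(f'pics/{name}.npz',p=o['position'],q=o['tool_rot']);return im
E
python3 -m jog '{"dp":[[-370,-175,-30],[-370,-175,-30],[-370,-175,-30],[-370,-175,-30],[-370,-175,-30],[-370,-175,-30],[-370,-175,-30],[-370,-175,-30],[-370,-175,-30],[-370,-175,-30],[-370,-175,-30]],"delta_rot":[[0,0,0],[0,0,0],[0,0,0],[0,0,0],[0,0,0],[0,0,0],[0,0,0],[0,0,0],[0,0,0],[0,0,0],[0,0,0]],"gripper":[1,1,1,1,1,1,1,1,1,1,1]}'
python3 - <<'E'
from h import *
shot('w1');d=np.load('pics/w1.npz');print(d['p'],d['q'])
plan([.56,-.21,.27],down(.873),d['p'])
E
```

```text
time: 2.1
position: [0.5293, 0.2418, 0.2523]
tool_rot: [0.226, 0.974, 0.0, -0.001]
ft_force: [-0.2, 0.8, 1.0]
grip_width: 0.0872
grip_force: 0.0
[0.52933242 0.24176318 0.25227239] [ 2.25971361e-01  9.74133628e-01  8.40569833e-05 -7.81814081e-04]
t 2.15 dp [-225.9 -392.4  -17.9] rot [-0.001 -0.001  0.243] rows 10.0
```

View pics/w1.png

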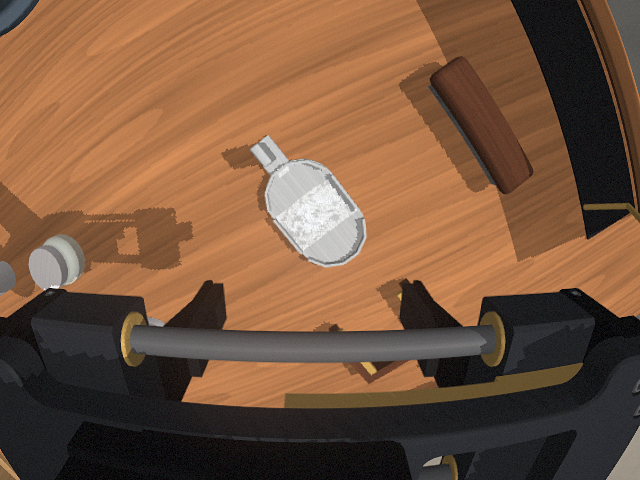

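The tray is clear, with its nose at (332,265) and the plate at (265,150). The fingers hide the bay, so I'll look at that later. Next I'll go over the dock.

```bash
python3 -m jog '{"dp":[[-325,-411,-18],[-325,-411,-18],[-325,-411,-18],[-325,-411,-18],[-325,-411,-18],[-325,-411,-18],[-325,-411,-18],[-325,-411,-18],[-325,-411,-18],[-325,-411,-18],[-325,-411,-18],[-325,-411,-18]],"delta_rot":[[0,0,0.243],[0,0,0.243],[0,0,0.243],[0,0,0.243],[0,0,0.243],[0,0,0.243],[0,0,0.243],[0,0,0.243],[0,0,0.243],[0,0,0.243],[0,0,0.243],[0,0,0.243]],"gripper":[1,1,1,1,1,1,1,1,1,1,1,1]}'
python3 - <<'E'
from h import *
np.set_printoptions(precision=4,suppress=True)
shot('w2');d=np.load('pics/w2.npz');print(d['p'],d['q'])
d=np.load('pics/w1.npz');pose=(d['p'],d['q'])
hsv=cv2.cvtColor(cv2.imread('pics/w1.png'),cv2.COLOR_BGR2HSV);m=((hsv[...,1]<60)&(hsv[...,2]>90)).astype(np.uint8);m[:120]=0;m[280:]=0;m[:,:230]=0;m[:,385:]=0
n,lab,st,ce=cv2.connectedComponentsWithStats(m);k=1+st[1:,4].argmax();print(st[k],ce[k])
W=np.array([wray(u,pose,.010) for u in np.argwhere(lab==k)[:,::-1]])[:,:2]
print(cv2.minAreaRect((W*1000).astype(np.float32)))
# fit: oval pixels only using symmetric axis
for it in range(1):
    mean=W.mean(0);ev=np.linalg.svd(W-mean,full_matrices=False)[2][0];ev*=np.sign(ev[0]);yaw=np.arctan2(ev[1],ev[0]);lat=np.array([-ev[1],ev[0]]);L=np.c_[(W-mean)@ev,(W-mean)@lat]
    print(yaw,L.min(0),L.max(0),mean+ev*(L[:,0].max()-.067)+lat*(L[:,1].min()+L[:,1].max())/2)
E
```

```text
time: 3.35
position: [0.6419, -0.2728, 0.2699]
tool_rot: [0.343, 0.939, -0.0, 0.0]
ft_force: [-0.7, -0.4, -0.3]
grip_width: 0.0874
grip_force: 0.0
[ 0.6419 -0.2728  0.2699] [ 0.343   0.9393 -0.0004  0.0003]
[ 250  135  116  132 8373] [310.6748 206.9902]
((523.2113037109375, 235.23141479492188), (169.74197387695312, 85.5587158203125), 12.06951904296875)
0.1960368285802082 [-0.0934 -0.0436] [0.0764 0.0422] [0.5407 0.2392]
```

View pics/w2.png

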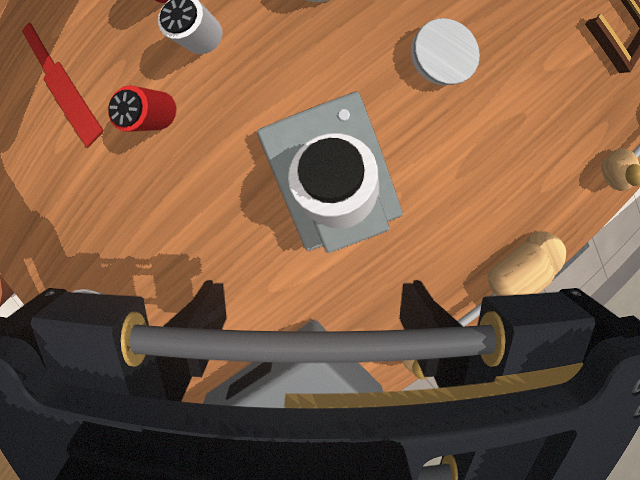

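```bash
cat >> h.py <<'E'
def wproj(pose,P):
    f,cx,cy=371.6483,312.5740,240.8901
    Tc=np.array([[-.0003,-.9567,-.2912,.0805],[1,-.0001,-.0007,-.0003],[.0007,-.2912,.9567,-.1626]])
    t=R.from_quat(pose[1]).inv().apply(np.atleast_2d(P)-pose[0]);c=(t-Tc[:,3])@Tc[:,:3]
    r=np.hypot(c[:,0],c[:,1]);th=np.arctan2(r,c[:,2]);return f*th[:,None]*c[:,:2]/r[:,None]+[cx,cy]
E
python3 - <<'E'
from h import *
np.set_printoptions(precision=4,suppress=True)
d=np.load('pics/w2.npz');pose=(d['p'],d['q'])
PR={'top':lambda P:proj('top',P),'scene':lambda P:proj('scene',P),'w':lambda P:wproj(pose,P)}
def blob(fn,box):
    g=cv2.cvtColor(cv2.imread(fn),cv2.COLOR_BGR2GRAY);m=(g<75).astype(np.uint8);M=np.zeros_like(m);x0,y0,x1,y1=box;M[y0:y1,x0:x1]=m[y0:y1,x0:x1]
    n,lab,st,ce=cv2.connectedComponentsWithStats(M);k=1+st[1:,4].argmax();q=np.argwhere(lab==k)[:,::-1].astype(np.float32)
    h=cv2.convexHull(q);mm=cv2.moments(h);print(fn,st[k]);return np.array([mm['m10'],mm['m01']])/mm['m00']
B={'top':blob('pics/top0.png',(425,185,466,222)),'scene':blob('pics/scene0.png',(228,350,280,388)),'w':blob('pics/w2.png',(290,130,370,205))};print(B)
l,c,z=.075,.06,.028
obs=[('top',[l,c,z],(425.8,174.7)),('top',[l,-c,z],(470.8,189.2)),('top',[-l,c,z],(407.3,228.5)),('top',[-l,-c,z],(453.3,242)),
('scene',[-l,-c,z],(206.2,389.5)),('scene',[l,c,z],(323.7,420)),('scene',[l,-c,z],(253,465)),
('w',[-l,c,z],(357,92)),('w',[-l,-c,z],(258,130)),('w',[l,c,z],(401,212))]
a=np.linspace(0,2*np.pi,60)
def res(p,use):
    r=[]
    for k,P,u in obs:
        if k in use:r+=list((PR[k](T(p,P))-u)[0])
    n=np.array([-np.sin(.55),0,np.cos(.55)]);e=np.array([n[2],0,-n[0]]);C=np.array([p[3],0,.104])
    ring=C+.03*(np.cos(a)[:,None]*e+np.sin(a)[:,None]*[0,1,0]);pts=np.r_[ring,ring-.012*n]
    for k in use:
        h=cv2.convexHull(PR[k](T(p,pts)).astype(np.float32));mm=cv2.moments(h);r+=list(2*(np.array([mm['m10'],mm['m01']])/mm['m00']-B[k]))
    return np.array(r)
for use in (['top','scene','w'],['top'],['w'],['scene']):
    s=least_squares(lambda p:res(p,use),[.63,-.235,-.32,-.02],diff_step=1e-4,loss='soft_l1');p=s.x
    print(use,p,'pad',T(p,[p[3],0,.104])[0],np.round(s.fun,1))
u=(181,15) 
print('can cap',wray(u,pose,.092), 'red', wray((126,108),pose,.092))
E
```

```text
pics/top0.png [433 194  26  25 488]
pics/scene0.png [233 354  43  32 959]
pics/w2.png [ 298  138   66   65 3354]
{'top': array([445.5516, 206.3265]), 'scene': array([253.8234, 369.4109]), 'w': array([330.7351, 169.8107])}
['top', 'scene', 'w'] [ 0.6282 -0.2353 -0.321  -0.015 ] pad [ 0.6139 -0.2305  0.104 ] [-0.7 -1.8  0.3 -1.  -0.3 -0.2  0.4  2.2 -3.5 -3.1  1.  -1.8 -1.5  2.7
  1.  -2.6 -3.6  0.3  3.   3.6 -0.4 -1.  -1.2 -1.5  0.   0.5]
['top'] [ 0.6268 -0.2356 -0.326  -0.0147] pad [ 0.6128 -0.2309  0.104 ] [-0.4 -1.4  0.5 -0.3 -0.3  0.2  0.3  2.8 -0.1 -0. ]
['w'] [ 0.6277 -0.2351 -0.3186 -0.0147] pad [ 0.6137 -0.2305  0.104 ] [ 0.6 -3.1 -3.9 -0.   3.   3.  -0.2  0.1]
['scene'] [ 0.6309 -0.236  -0.3198 -0.0163] pad [ 0.6154 -0.2308  0.104 ] [-2.6 -1.8  2.3 -0.4 -0.3  4.3  0.1 -0.1]
can cap [ 0.4089 -0.2396  0.092 ] red [ 0.4377 -0.3403  0.092 ]
```

Pad at (0.614, -0.2305, 0.104) with dock yaw -0.32; all views agree within about 2 mm. Now to the can.

```bash
python3 -m jog '{"dp":[[199,-128,30],[199,-128,30],[199,-128,30],[199,-128,30],[199,-128,30],[199,-128,30],[199,-128,30]],"delta_rot":[[0,0,0],[0,0,0],[0,0,0],[0,0,0],[0,0,0],[0,0,0],[0,0,0]],"gripper":[1,1,1,1,1,1,1]}'
python3 - <<'E'
from h import *
np.set_printoptions(precision=4,suppress=True)
shot('w3');d=np.load('pics/w3.npz');pose=(d['p'],d['q']);print(d['p'],d['q'])
e=wproj(pose,[[.407,-.243,.092],[.407,-.243,0]]);print(e)
g=cv2.cvtColor(cv2.imread('pics/w3.png'),cv2.COLOR_BGR2GRAY)
x,y=e[0].astype(int);M=np.zeros_like(g);M[y-45:y+45,x-45:x+45]=(g<90)[y-45:y+45,x-45:x+45]
n,lab,st,ce=cv2.connectedComponentsWithStats(M)
for k in range(1,n):
    if st[k,4]>100:print(st[k],ce[k],wray(ce[k],pose,.092))
E
```

```text
time: 4.1
position: [0.4064, -0.2386, 0.241]
tool_rot: [0.341, 0.94, 0.0, 0.0]
ft_force: [0.2, 0.3, 0.3]
grip_width: 0.0869
grip_force: 0.0
[ 0.4064 -0.2386  0.241 ] [0.3415 0.9399 0.0003 0.0003]
[[309.6418 228.6423]
 [310.2727 207.0741]]
[ 288  204   43   42 1066] [308.5253 224.303 ] [ 0.4034 -0.2412  0.092 ]
[264 261  15  12 123] [269.4309 267.7967] [ 0.4116 -0.2943  0.092 ]
```

View pics/w3.png

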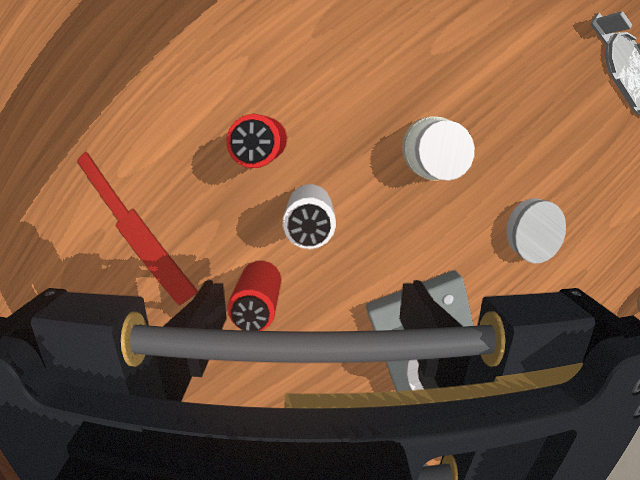

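The silver-bodied can sits at (309,224), between the two red ones, and the finger line is clear. Descend and grip.

```bash
python3 -m jog '{"dp":[[0,-4,50],[0,-4,100],[0,-4,140],[0,-4,170],[0,-4,190],[0,-4,200],[0,-4,200]],"delta_rot":[[0,0,0],[0,0,0],[0,0,0],[0,0,0],[0,0,0],[0,0,0],[0,0,0]],"gripper":[1,1,1,1,1,1,1]}' 
python3 -m jog '{"dp":[[0,0,0],[0,0,0],[0,0,0],[0,0,0],[0,0,0],[0,0,0],[0,0,0],[0,0,0]],"delta_rot":[[0,0,0],[0,0,0],[0,0,0],[0,0,0],[0,0,0],[0,0,0],[0,0,0],[0,0,0]],"gripper":[-1,-1,-1,-1,-1,-1,-1,-1]}' 45
```

```text
time: 4.85
position: [0.4048, -0.2435, 0.0394]
tool_rot: [0.342, 0.94, 0.0, -0.001]
ft_force: [0.1, -0.1, -0.0]
grip_width: 0.0868
grip_force: 0.0
time: 5.65
position: [0.4042, -0.2439, 0.0409]
tool_rot: [0.342, 0.94, -0.0, 0.0]
ft_force: [1.5, 2.7, 5.3]
grip_width: 0.0472
grip_force: 45.0
```

```bash
python3 -m jog '{"dp":[[0,0,-50],[0,0,-100],[0,0,-150],[0,0,-200],[0,0,-200]],"delta_rot":[[0,0,0],[0,0,0],[0,0,0],[0,0,0],[0,0,0]],"gripper":[-1,-1,-1,-1,-1]}'
python3 - <<'E'
from h import *
from rig import robot
np.set_printoptions(precision=4,suppress=True)
o=robot.get_obs();print(o['q'],o['ft_force'])
az=np.pi-.321;n=np.array([np.sin(.55)*np.cos(az),np.sin(.55)*np.sin(az),np.cos(.55)]);print(n)
p=np.array([.614,-.2305,.104])
plan(p+n*(.041+.06),down(.8735,.55,az))
shot('w4')
E
```

```text
time: 6.15
position: [0.4069, -0.247, 0.2464]
tool_rot: [0.342, 0.94, -0.003, 0.006]
ft_force: [1.3, -1.4, -2.4]
grip_width: 0.0474
grip_force: 45.0
[-0.7807  0.289   1.7752 -0.0005  1.063  -1.6528] [ 1.305  -1.3718 -2.4006]
[-0.496   0.1649  0.8525]
t 6.15 dp [-98.1 126.5  57.5] rot [-0.204 -0.497  0.001] rows 4.0
```

```bash
python3 -m jog '{"dp":[[-24,32,0],[-49,63,10],[-74,95,30],[-98,126,50],[-98,126,57],[-98,126,57],[-98,126,57],[-98,126,57]],"delta_rot":[[-0.051,-0.124,0],[-0.102,-0.248,0],[-0.153,-0.373,0],[-0.204,-0.497,0],[-0.204,-0.497,0],[-0.204,-0.497,0],[-0.204,-0.497,0],[-0.204,-0.497,0]],"gripper":[-1,-1,-1,-1,-1,-1,-1,-1]}'
python3 - <<'E'
from h import *
from rig import robot
np.set_printoptions(precision=4,suppress=True)
o=robot.get_obs();print(o['q'],o['ft_force'],o['position'])
az=np.pi-.321;n=np.array([np.sin(.55)*np.cos(az),np.sin(.55)*np.sin(az),np.cos(.55)])
print('tool z vs -n deg',np.degrees(np.arccos(-n@R.from_quat(o['tool_rot']).apply([0,0,1]))))
plan(np.array([.614,-.2305,.104])+n*(.041+.01),down(.8735,.55,az))
shot('w4')
im=robot.camera('scene');cv2.imwrite('pics/s4.png',cv2.resize(im[300:480,150:390,::-1],None,fx=3,fy=3))
E
```

```text
time: 7.0
position: [0.5598, -0.211, 0.1834]
tool_rot: [0.33, 0.906, 0.011, 0.265]
ft_force: [-0.9, 0.5, -2.4]
grip_width: 0.0471
grip_force: 45.0
[-0.6319  0.4263  1.9611  0.6025  0.2895 -2.0438] [-0.8741  0.5392 -2.3617] [ 0.5598 -0.211   0.1834]
tool z vs -n deg 0.844150724966014
t 7.0 dp [-8.3  1.5 46.7] rot [ 0.    -0.015 -0.003] rows 1.0
```

View pics/s4.png

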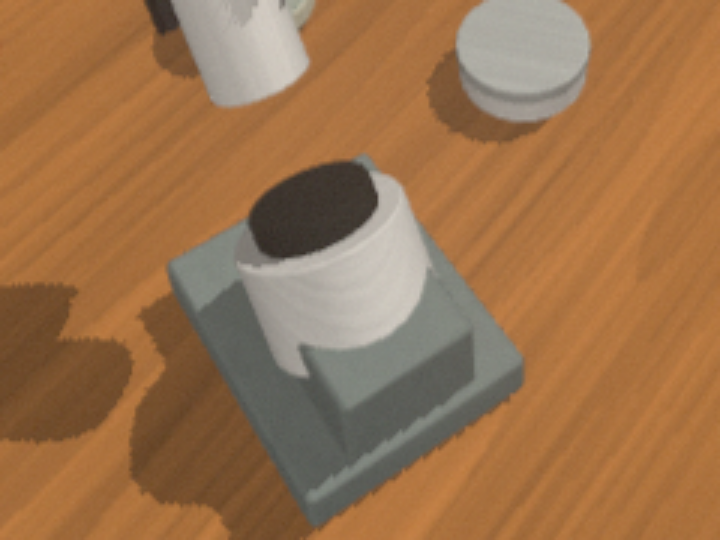

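The held can is tilted in line with the pad normal and hangs above its front. Closing in to about 10 mm.

```bash
python3 -m jog '{"dp":[[-8,1,20],[-8,1,35],[-8,1,46],[-8,1,46],[-8,1,46]],"delta_rot":[[0,-0.01,0],[0,-0.01,0],[0,-0.01,0],[0,-0.01,0],[0,-0.01,0]],"gripper":[-1,-1,-1,-1,-1]}'
python3 - <<'E'
from h import *
from rig import robot
az=np.pi-.321;n=np.array([np.sin(.55)*np.cos(az),np.sin(.55)*np.sin(az),np.cos(.55)])
plan(np.array([.614,-.2305,.104])+n*(.041-.012),down(.8735,.55,az))
im=robot.camera('scene');cv2.imwrite('pics/s5.png',cv2.resize(im[320:480,150:370,::-1],None,fx=3,fy=3))
E
```

```text
time: 7.6
position: [0.5881, -0.222, 0.1486]
tool_rot: [0.33, 0.904, 0.009, 0.27]
ft_force: [-0.5, -0.6, -3.2]
grip_width: 0.0474
grip_force: 45.0
t 7.6 dp [ 0.1  0.1 23.2] rot [ 0.001 -0.003 -0.003] rows 1.0
```

View pics/s5.png

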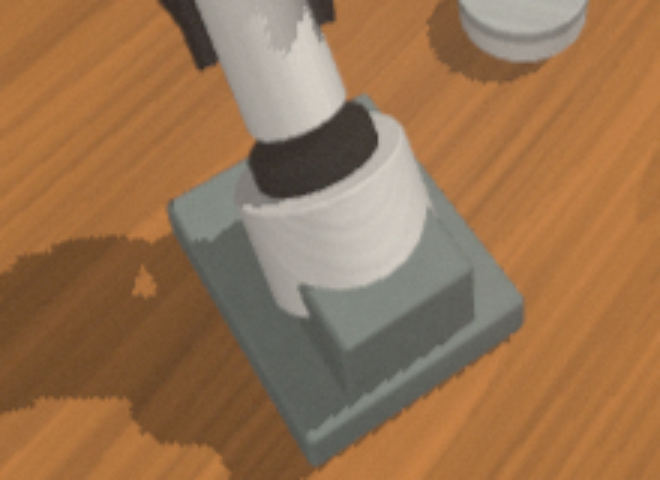

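The can looks centred and square about 10 mm above the pad. Pressing in steps, watching the force.

```bash
python3 -m jog '{"dp":[[0,0,5],[0,0,10],[0,0,14],[0,0,18],[0,0,18]],"delta_rot":[[0,0,0],[0,0,0],[0,0,0],[0,0,0],[0,0,0]],"gripper":[-1,-1,-1,-1,-1]}'
python3 -m jog '{"dp":[[0,0,2],[0,0,4],[0,0,5],[0,0,5]],"delta_rot":[[0,0,0],[0,0,0],[0,0,0],[0,0,0]],"gripper":[-1,-1,-1,-1]}'
```

```text
time: 8.15
position: [0.5974, -0.2249, 0.1328]
tool_rot: [0.33, 0.904, 0.009, 0.27]
ft_force: [-2.7, 0.9, 3.1]
grip_width: 0.047
grip_force: 45.0
time: 8.55
position: [0.5997, -0.2257, 0.1288]
tool_rot: [0.33, 0.904, 0.009, 0.27]
ft_force: [-4.1, 1.1, 6.1]
grip_width: 0.0474
grip_force: 45.0
```

```bash
python3 -m jog '{"dp":[[0,0,1],[0,0,2],[0,0,2]],"delta_rot":[[0,0,0],[0,0,0],[0,0,0]],"gripper":[-1,-1,-1]}'
```

```text
time: 8.85
position: [0.5998, -0.2257, 0.1286]
tool_rot: [0.33, 0.904, 0.008, 0.271]
ft_force: [-12.4, 3.0, 17.5]
grip_width: 0.0469
grip_force: 45.0
```

Hard stop reached: about 24 N with no further travel. Hold for 1.2 s, then back off.

```bash
python3 -m jog '{"dp":[[0,0,0],[0,0,0],[0,0,0],[0,0,0],[0,0,0],[0,0,0],[0,0,0],[0,0,0],[0,0,0],[0,0,0],[0,0,0],[0,0,0]],"delta_rot":[[0,0,0],[0,0,0],[0,0,0],[0,0,0],[0,0,0],[0,0,0],[0,0,0],[0,0,0],[0,0,0],[0,0,0],[0,0,0],[0,0,0]],"gripper":[-1,-1,-1,-1,-1,-1,-1,-1,-1,-1,-1,-1]}'
python3 -m jog '{"dp":[[0,0,-4],[0,0,-9],[0,0,-16],[0,0,-30],[0,0,-60],[0,0,-100],[0,0,-120],[0,0,-120],[0,0,-120]],"delta_rot":[[0,0,0],[0,0,0],[0,0,0],[0,0,0],[0,0,0],[0,0,0],[0,0,0],[0,0,0],[0,0,0]],"gripper":[-1,-1,-1,-1,-1,-1,-1,-1,-1]}'
python3 - <<'E'
from h import *
from rig import robot
print(robot.get_obs()['q'])
# bay view en route: TCP such that bay is on camera side
plan([.60,.20,.26],down(.8735))
plan([.60,.20,.26],down(.205-np.pi/2)); plan([.60,.20,.26],down(.205+np.pi/2))
E
```

```text
time: 10.05
position: [0.5998, -0.2257, 0.1286]
tool_rot: [0.33, 0.904, 0.008, 0.271]
ft_force: [-12.0, 3.1, 17.4]
grip_width: 0.047
grip_force: 45.0
time: 10.95
position: [0.5411, -0.2062, 0.2287]
tool_rot: [0.33, 0.905, 0.009, 0.269]
ft_force: [-0.7, 0.7, -2.3]
grip_width: 0.0473
grip_force: 45.0
[-0.64923855  0.31914938  1.96548517  0.48166002  0.37525958 -1.92724019]
t 10.95 dp [192.1 358.6 -63.2] rot [ 0.204  0.506 -0.003] rows 9.0
t 10.95 dp [192.1 358.6 -63.2] rot [0.674 0.046 2.17 ] rows 16.0
t 10.95 dp [192.1 358.6 -63.2] rot [-0.039  0.563 -0.882] rows 9.0
```

Run:
```python
from h import *
plan([.69,.235,.27],down(.20+np.pi/2))
```

```text
t 10.95 dp [151.  441.2 -33. ] rot [-0.037  0.563 -0.877] rows 10.0
```

```bash
python3 -m jog '{"dp":[[8,30,-10],[20,70,-20],[40,115,-33],[60,160,-33],[75,210,-33],[90,255,-33],[105,300,-33],[120,345,-33],[135,390,-33],[151,425,-33],[151,441,-33],[151,441,-33]],"delta_rot":[[-0.004,0.056,-0.088],[-0.008,0.113,-0.175],[-0.012,0.169,-0.263],[-0.015,0.225,-0.35],[-0.019,0.282,-0.438],[-0.023,0.338,-0.526],[-0.027,0.394,-0.614],[-0.031,0.45,-0.702],[-0.034,0.507,-0.79],[-0.037,0.563,-0.877],[-0.037,0.563,-0.877],[-0.037,0.563,-0.877]],"gripper":[-1,-1,-1,-1,-1,-1,-1,-1,-1,-1,-1,-1]}'
python3 - <<'E'
from h import *
np.set_printoptions(precision=4,suppress=True)
shot('w6');d=np.load('pics/w6.npz');print(d['p'],d['q']);pose=(d['p'],d['q'])
print(wproj(pose,T([.6842,.2462,.158],[[.067,.039,.026],[-.013,.039,.026],[.067,-.039,.026],[-.013,-.039,.026]])))
print(wproj(pose,T([.54,.239,.205],[[.067,0,.014],[-.067,0,.014],[-.088,0,.056]])))
im=cv2.imread('pics/w6.png');cv2.imwrite('pics/w6c.png',cv2.resize(im[0:300,120:520],None,fx=2,fy=2))
E
```

```text
time: 12.15
position: [0.6912, 0.238, 0.2662]
tool_rot: [-0.102, 0.995, 0.0, -0.001]
ft_force: [-0.4, -0.4, -3.1]
grip_width: 0.047
grip_force: 45.0
[0.6912 0.238  0.2662] [-0.1017  0.9948  0.0002 -0.0009]
[[352.2297 259.0013]
 [357.5363 190.3532]
 [284.6485 256.1267]
 [286.5569 186.9949]]
[[341.6776 131.3731]
 [341.4332  15.5521]
 [344.2482 -14.629 ]]
```

View pics/w6c.png

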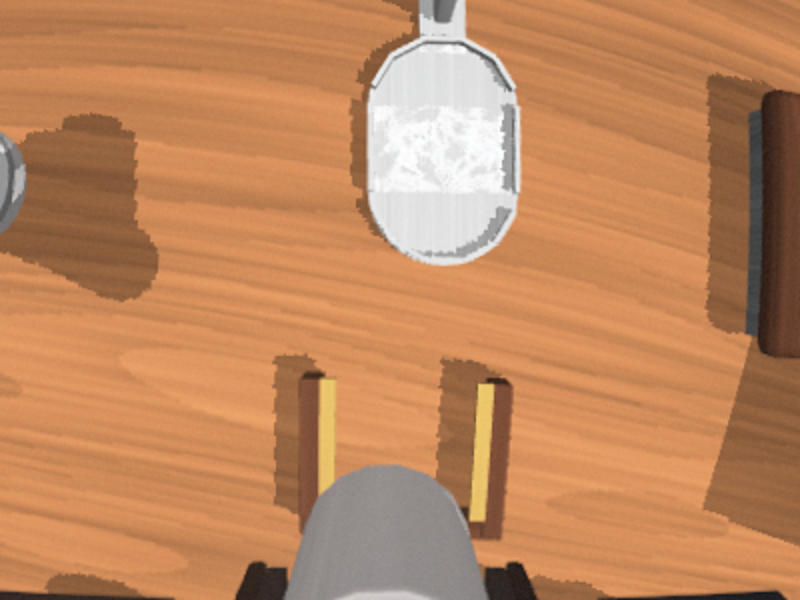

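Run:
```python
from h import *
np.set_printoptions(precision=4,suppress=True)
d=np.load('pics/w6.npz');pose=(d['p'],d['q'])
P=np.array([[-.013,-.039,.026],[-.013,.039,.026],[.067,.039,.026]]);U=np.array([[288,190],[358.5,192],[355,261.]])
Pt=np.r_[P,[[.067,-.039,.026]]];Ut=np.array([[262.5,186.2],[231,191.2],[228.7,160.5],[258.7,155.5]])
l=lambda u,v:np.array([u,v])
f1=lambda p:(wproj(pose,T(p,P))-U).ravel()
# left lip edge direction: point at (285,242.5) lies on lip line
f2=lambda p:(proj('top',T(p,Pt))-Ut).ravel()*1.5
for f in (f1,f2,lambda p:np.r_[f1(p),f2(p)]):
    s=least_squares(f,[.684,.246,.16]);print(s.x,np.round(s.fun,1))
E=[wray(u,pose,.026)[:2] for u in [(288,190),(285,242.5),(358.5,192),(355,261)]];print(np.array(E))
print([np.arctan2(*(E[i+1]-E[i])[::-1]) for i in (0,2)], 'width dir',(E[2]-E[0]),np.linalg.norm(E[2]-E[0]))
hsv=cv2.cvtColor(cv2.imread('pics/w6.png'),cv2.COLOR_BGR2HSV);m=((hsv[...,1]<60)&(hsv[...,2]>90)).astype(np.uint8);m[140:]=0;m[:,:295]=0;m[:,:385]*=1;m[:,385:]=0;m[:21]=0
n,lab,st,ce=cv2.connectedComponentsWithStats(m);k=1+st[1:,4].argmax();print(st[k])
W=np.array([wray(u,pose,.010) for u in np.argwhere(lab==k)[:,::-1]])[:,:2]
r=cv2.minAreaRect((W*1000).astype(np.float32));print(r)
plan([.545,.240,.12],down(.205+np.pi/2))
```

```text
[0.6866 0.2484 0.1783] [-0.1  0.2  0.3  0.1 -0.2 -0.4]
[0.6842 0.2462 0.1572] [ 0.   0.3  1.  -0.8 -0.9 -0.3 -0.1  0.9]
[0.6856 0.2476 0.1651] [-0.5 -1.3 -0.1 -0.4 -1.5 -0.9 -0.7 -0.7  0.3 -1.5 -2.  -0.9 -1.2 -0.1]
[[0.6805 0.2079]
 [0.7403 0.2157]
 [0.6668 0.2842]
 [0.746  0.299 ]]
[np.float64(0.1304617911199911), np.float64(0.18566659868163257)] width dir [-0.0137  0.0763] 0.07751630578754341
[ 303   21   77  112 7420]
((542.7393188476562, 239.3883056640625), (129.96507263183594, 84.72151947021484), 11.691010475158691)
t 12.2 dp [140.9  33.1 147. ] rot [-0.001 -0.004 -0.003] rows 5.0
```

```bash
python3 -m jog '{"dp":[[35,8,30],[70,16,70],[105,25,110],[140,33,150],[140,33,180],[140,33,197],[140,33,206],[140,33,206],[140,33,206]],"delta_rot":[[0,-0.003,-0.003],[0,-0.003,-0.003],[0,-0.003,-0.003],[0,-0.003,-0.003],[0,-0.003,-0.003],[0,-0.003,-0.003],[0,-0.003,-0.003],[0,-0.003,-0.003],[0,-0.003,-0.003]],"gripper":[-1,-1,-1,-1,-1,-1,-1,-1,-1]}'
python3 - <<'E'
from h import *
plan([.546,.240,.049],down(.205+np.pi/2))
E
```

```text
time: 13.1
position: [0.5476, 0.2387, 0.0649]
tool_rot: [-0.101, 0.995, -0.0, 0.003]
ft_force: [0.5, -0.1, -1.8]
grip_width: 0.0473
grip_force: 45.0
t 13.1 dp [ 1.3  1.6 15.9] rot [-0.001  0.005 -0.003] rows 1.0
```

```bash
python3 -m jog '{"dp":[[1,1,5],[1,1,8],[1,1,10],[1,1,12],[1,1,13],[1,1,13]],"delta_rot":[[0,0.002,0],[0,0.002,0],[0,0.002,0],[0,0.002,0],[0,0.002,0],[0,0.002,0]],"gripper":[-1,-1,-1,-1,-1,-1]}'
python3 - <<'E'
from h import *
from rig import robot
o=robot.get_obs();print(np.degrees(R.from_quat(o['tool_rot']).as_matrix()[:2,2]))
plan([.546,.240,.047],down(.205+np.pi/2))
E
```

```text
time: 13.7
position: [0.5451, 0.2398, 0.0511]
tool_rot: [-0.101, 0.995, -0.0, 0.001]
ft_force: [-0.5, -0.2, -2.6]
grip_width: 0.0474
grip_force: 45.0
[ 0.07305988 -0.03923775]
t 13.7 dp [-0.9 -0.   4.1] rot [-0.001  0.001 -0.002] rows 1.0
```

```bash
python3 -m jog '{"dp":[[0,0,1],[0,0,2],[0,0,2]],"delta_rot":[[0,0,0],[0,0,0],[0,0,0]],"gripper":[-1,-1,-1]}'
python3 -m jog '{"dp":[[0,0,1],[0,0,2],[0,0,2]],"delta_rot":[[0,0,0],[0,0,0],[0,0,0]],"gripper":[-1,-1,-1]}'
```

```text
time: 14.0
position: [0.5451, 0.2398, 0.0491]
tool_rot: [-0.101, 0.995, -0.0, 0.001]
ft_force: [1.1, -0.3, -2.1]
grip_width: 0.0469
grip_force: 45.0
time: 14.3
position: [0.5451, 0.2398, 0.047]
tool_rot: [-0.101, 0.995, -0.0, 0.001]
ft_force: [0.2, 0.5, -2.1]
grip_width: 0.0473
grip_force: 45.0
```

```bash
python3 -m jog '{"dp":[[0,0,0.5],[0,0,1],[0,0,1]],"delta_rot":[[0,0,0],[0,0,0],[0,0,0]],"gripper":[-1,-1,-1]}'
```

```text
time: 14.6
position: [0.5453, 0.2398, 0.047]
tool_rot: [-0.101, 0.995, -0.0, 0.001]
ft_force: [-2.2, -1.2, 5.1]
grip_width: 0.0475
grip_force: 45.0
```

Touchdown on the tray at TCP z 0.047, as predicted. Release and rise.

```bash
python3 -m jog '{"dp":[[0,0,0],[0,0,0],[0,0,0],[0,0,0],[0,0,0],[0,0,0],[0,0,0],[0,0,0]],"delta_rot":[[0,0,0],[0,0,0],[0,0,0],[0,0,0],[0,0,0],[0,0,0],[0,0,0],[0,0,0]],"gripper":[0.2,0.4,0.7,1,1,1,1,1]}' 10
python3 -m jog '{"dp":[[0,0,-30],[0,0,-70],[0,0,-110],[0,0,-150],[0,0,-160],[0,0,-160]],"delta_rot":[[0,0,0],[0,0,0],[0,0,0],[0,0,0],[0,0,0],[0,0,0]],"gripper":[1,1,1,1,1,1]}'
python3 - <<'E'
from h import *
np.set_printoptions(precision=4,suppress=True)
shot('w7');d=np.load('pics/w7.npz');pose=(d['p'],d['q']);print(d['p'],d['q'])
print(wproj(pose,T([.541,.239,.205],[[.005,0,.098],[.067,0,.014],[-.067,0,.014],[-.088,0,.056],[-.1,0,.056],[-.076,0,.056]])))
im=cv2.imread('pics/w7.png');cv2.imwrite('pics/w7c.png',cv2.resize(im[0:300,120:520],None,fx=2,fy=2))
E
```

```text
time: 15.4
position: [0.5452, 0.2398, 0.0462]
tool_rot: [-0.101, 0.995, -0.0, 0.001]
ft_force: [0.2, 0.1, 0.0]
grip_width: 0.0866
grip_force: 0.0
time: 16.0
position: [0.5461, 0.2402, 0.2083]
tool_rot: [-0.101, 0.995, -0.0, 0.003]
ft_force: [-0.2, 0.0, -0.2]
grip_width: 0.087
grip_force: 0.0
[0.5461 0.2402 0.2083] [-0.1014  0.9948 -0.0001  0.0031]
[[313.1528 236.4756]
 [313.2542 270.7902]
 [313.0048 138.408 ]
 [312.9355 114.88  ]
 [312.9046 100.7436]
 [312.9659 129.0568]]
```

View pics/w7c.png

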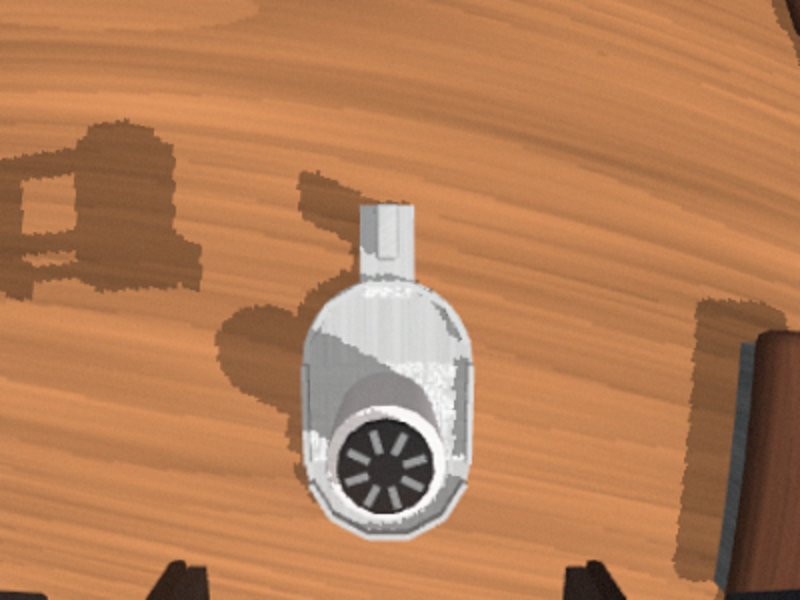

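The can stands upright mid-tray, with its cap at (312,233) and the plate at (313,116), as predicted. Now over to the finger plate.

```bash
python3 - <<'E'
from h import *
plan([.4548,.2211,.2083],down(.205+np.pi/2))
E
python3 -m jog '{"dp":[[46,0,0],[93,0,0],[93,0,0],[93,0,0]],"delta_rot":[[0,0,0],[0,0,0],[0,0,0],[0,0,0]],"gripper":[0,0,0,0]}'
python3 - <<'E'
from h import *
plan([.4548,.2211,.026],down(.205+np.pi/2))
E
```

```text
t 16.05 dp [91.9 -0.2 -2.2] rot [-0.001  0.002 -0.002] rows 2.0
time: 16.45
position: [0.4514, 0.2207, 0.2041]
tool_rot: [-0.101, 0.995, -0.001, -0.002]
ft_force: [-0.8, -0.0, 0.2]
grip_width: 0.0628
grip_force: 0.0
t 16.45 dp [-4.000e+00 -1.000e-01  1.781e+02] rot [-0.001 -0.003 -0.002] rows 4.0
```

```bash
python3 -m jog '{"dp":[[-2,0,45],[-2,0,90],[-2,0,130],[-2,0,160],[-2,0,175],[-2,0,178],[-2,0,178]],"delta_rot":[[0,0,0],[0,0,0],[0,0,0],[0,0,0],[0,0,0],[0,0,0],[0,0,0]],"gripper":[0,0,0,0,0,0,0]}'
python3 -m jog '{"dp":[[0,0,0],[0,0,0],[0,0,0],[0,0,0],[0,0,0],[0,0,0],[0,0,0],[0,0,0]],"delta_rot":[[0,0,0],[0,0,0],[0,0,0],[0,0,0],[0,0,0],[0,0,0],[0,0,0],[0,0,0]],"gripper":[-0.3,-0.6,-1,-1,-1,-1,-1,-1]}' 15
python3 - <<'E'
from h import *
from rig import robot
np.set_printoptions(precision=4,suppress=True)
o=robot.get_obs();r=R.from_quat(o['tool_rot']);m=r.as_matrix();yaw=np.arctan2(m[1,1],m[0,1])-np.pi/2;print('tool yaw',yaw)
bay=np.array([.6855,.2475,.172])
for dx in (-.10,-.04,0):
    p=T(bay,[[dx-.088,0,0]])[0];p[2]=o['position'][2];print(dx,p);plan(p,down(bay[2]+np.pi/2))
E
```

```text
time: 17.15
position: [0.457, 0.2215, 0.0269]
tool_rot: [-0.101, 0.995, -0.0, 0.0]
ft_force: [0.6, -0.2, 1.3]
grip_width: 0.0435
grip_force: 0.0
time: 17.95
position: [0.4563, 0.2216, 0.0285]
tool_rot: [-0.102, 0.995, -0.0, 0.001]
ft_force: [-0.6, 0.4, 6.0]
grip_width: 0.0096
grip_force: 15.0
tool yaw 0.20352167276644906
-0.1 [0.5003 0.2153 0.0285]
t 17.95 dp [-41.8 -15.    0.1] rot [-0.001  0.002  0.032] rows 1.0
-0.04 [0.5594 0.2256 0.0285]
t 17.95 dp [-101.7  -16.9    0.2] rot [-0.001  0.002  0.032] rows 3.0
0 [0.5988 0.2324 0.0285]
t 17.95 dp [-141.7  -18.2    0.3] rot [-0.001  0.002  0.032] rows 3.0
```

```bash
python3 -m jog '{"dp":[[-2,-1,0],[-6,-3,0],[-11,-5,0],[-17,-7,0],[-23,-9,0],[-29,-11,0],[-34,-13,0],[-38,-15,0],[-40,-15,0],[-41,-15,0],[-41,-15,0],[-41,-15,0]],"delta_rot":[[0,0,0],[0,0,0.005],[0,0,0.01],[0,0,0.015],[0,0,0.02],[0,0,0.025],[0,0,0.03],[0,0,0.032],[0,0,0.032],[0,0,0.032],[0,0,0.032],[0,0,0.032]],"gripper":[-1,-1,-1,-1,-1,-1,-1,-1,-1,-1,-1,-1]}'
python3 - <<'E'
from h import *
from rig import robot
a=robot.camera('scene');b=robot.camera('top')
f=lambda im,x,y,w,h,k:cv2.resize(im[y:y+h,x:x+w,::-1],None,fx=k,fy=k,interpolation=cv2.INTER_CUBIC)
o=np.zeros((600,800,3),np.uint8);o[:500,:400]=f(b,210,145,80,100,5);o[:400,400:]=f(a,370,180,133,133,3)[:400,:400] if 0 else cv2.resize(f(a,370,180,130,130,3),(400,400))
cv2.imwrite('pics/c8.png',o)
E
```

```text
time: 19.15
position: [0.4929, 0.2144, 0.0283]
tool_rot: [-0.086, 0.996, -0.001, -0.006]
ft_force: [-8.6, 0.1, 12.3]
grip_width: 0.0101
grip_force: 14.9
```

View pics/c8.png

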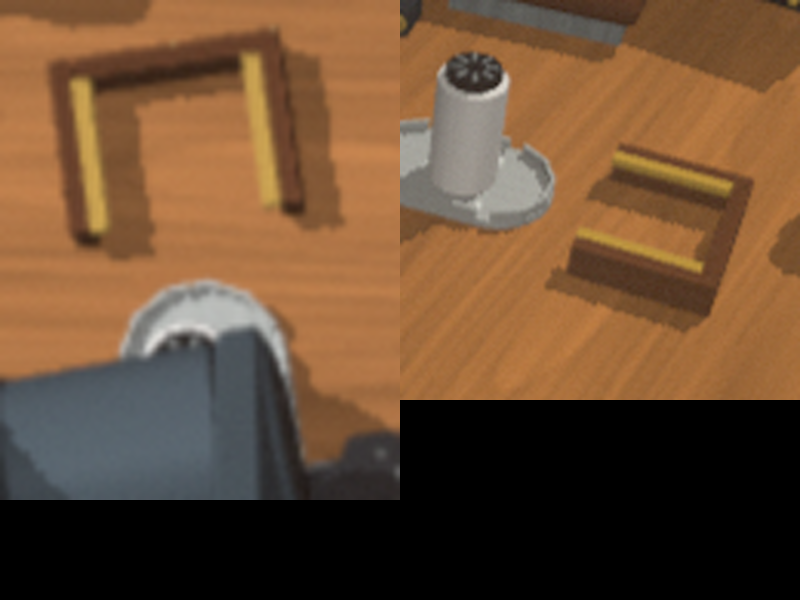

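The tray is lined up with the mouth (nose at about (251,201), mouth midpoint about (247,189) in the top view). The gripper bears down about 12 N, so I'll ease it up before sliding on. That puts me over the picture allowance, so from here I'll use numbers only.

```bash
python3 -m jog '{"dp":[[0,0,-1],[0,0,-2],[0,0,-2]],"delta_rot":[[0,0,0],[0,0,0],[0,0,0]],"gripper":[-1,-1,-1]}'
python3 - <<'E'
from h import *
from rig import robot
np.set_printoptions(precision=4,suppress=True)
o=robot.get_obs();m=R.from_quat(o['tool_rot']).as_matrix();print(m[:,2],'yaw',np.arctan2(m[1,1],m[0,1])-np.pi/2)
bay=np.array([.6855,.2475,.172])
print('tray in bay',T([0,0,-.172],[o['position']-[bay[0],bay[1],0]])[0]+[.0865,0,0])
im=robot.camera('top')[...,::-1].copy();hsv=cv2.cvtColor(im,cv2.COLOR_BGR2HSV)
M=((hsv[...,1]<60)&(hsv[...,2]>120));M[:196]=0;M[216:]=0;M[:,:228]=0;M[:,275:]=0
for v in range(199,214,2):
    q=np.where(M[v])[0]
    if len(q):
        P=[T([0,0,-.172],[ray('top',(u,v),.014)-[bay[0],bay[1],0]])[0][:2] for u in (q.min()-.5,q.max()+.5)];print(v,q.min(),q.max(),np.round(P,4).tolist())
E
```

```text
time: 19.55
position: [0.4987, 0.2149, 0.0296]
tool_rot: [-0.085, 0.996, -0.0, -0.0]
ft_force: [-1.9, 0.5, -3.7]
grip_width: 0.01
grip_force: 15.0
[-0.0001 -0.0009 -1.    ] yaw 0.17104441050849606
tray in bay [-0.1031 -0.0001  0.0296]
199 249 254 [[-0.0386, 0.0005], [-0.0409, -0.0144]]
201 243 260 [[-0.0413, 0.0162], [-0.0484, -0.0287]]
203 241 262 [[-0.0457, 0.0218], [-0.0543, -0.033]]
205 238 264 [[-0.0496, 0.03], [-0.0602, -0.0372]]
207 237 266 [[-0.0544, 0.0332], [-0.0661, -0.0415]]
209 237 267 [[-0.0595, 0.0338], [-0.0716, -0.0433]]
211 236 267 [[-0.0642, 0.037], [-0.0767, -0.0425]]
213 235 268 [[-0.0689, 0.0401], [-0.0822, -0.0443]]
```

```bash
python3 -m jog '{"dp":[[-2,0,0.5],[-6,0,0.5],[-11,0,0.5],[-16,0,0.5],[-22,0,0.5],[-28,0,0.5],[-33,0,0.5],[-37,0,0.5],[-39,0,0.5],[-40,0,0.5],[-40,0,0.5]],"delta_rot":[[0,0,0],[0,0,0],[0,0,0],[0,0,0],[0,0,0],[0,0,0],[0,0,0],[0,0,0],[0,0,0],[0,0,0],[0,0,0]],"gripper":[-1,-1,-1,-1,-1,-1,-1,-1,-1,-1,-1]}'
python3 -m jog '{"dp":[[-2,0,0],[-6,0,0],[-11,0,0],[-16,0,0],[-22,0,0],[-28,0,0],[-33,0,0],[-38,0,0],[-42,0,0],[-45,0,0],[-46,0,0],[-46,0,0]],"delta_rot":[[0,0,0],[0,0,0],[0,0,0],[0,0,0],[0,0,0],[0,0,0],[0,0,0],[0,0,0],[0,0,0],[0,0,0],[0,0,0],[0,0,0]],"gripper":[-1,-1,-1,-1,-1,-1,-1,-1,-1,-1,-1,-1]}'
python3 - <<'E'
from h import *
from rig import robot
o=robot.get_obs()
print('tray in bay',T([0,0,-.172],[o['position']-[.6855,.2475,0]])[0]+[.0865,0,0])
E
```

```text
time: 20.7
position: [0.5389, 0.2219, 0.0297]
tool_rot: [-0.085, 0.996, -0.0, 0.001]
ft_force: [0.1, -0.0, -3.9]
grip_width: 0.01
grip_force: 15.0
time: 21.9
position: [0.5845, 0.2298, 0.0298]
tool_rot: [-0.085, 0.996, -0.0, 0.001]
ft_force: [-0.2, -0.5, -4.7]
grip_width: 0.0097
grip_force: 15.0
tray in bay [-0.01604251 -0.00018729  0.02976691]
```

```bash
python3 -m jog '{"dp":[[-2,0,0.5],[-5,0,1],[-8,0,1],[-10,0,1],[-11,0,1],[-11,0,1]],"delta_rot":[[0,0,0],[0,0,0],[0,0,0],[0,0,0],[0,0,0],[0,0,0]],"gripper":[-1,-1,-1,-1,-1,-1]}'
python3 -m jog '{"dp":[[-1,0,0],[-2,0,0],[-3,0,0],[-3,0,0]],"delta_rot":[[0,0,0],[0,0,0],[0,0,0],[0,0,0]],"gripper":[-1,-1,-1,-1]}'
```

```text
time: 22.5
position: [0.5954, 0.2316, 0.0289]
tool_rot: [-0.085, 0.996, -0.0, 0.001]
ft_force: [-1.3, -0.9, -1.0]
grip_width: 0.0096
grip_force: 15.0
time: 22.9
position: [0.5981, 0.2321, 0.0288]
tool_rot: [-0.085, 0.996, -0.0, 0.001]
ft_force: [-2.0, -1.2, -1.6]
grip_width: 0.0095
grip_force: 15.0
```

```bash
python3 -m jog '{"dp":[[-1,0,0],[-2,0,0],[-2,0,0]],"delta_rot":[[0,0,0],[0,0,0],[0,0,0]],"gripper":[-1,-1,-1]}'
python3 -m jog '{"dp":[[-1,0,0],[-2,0,0],[-2,0,0]],"delta_rot":[[0,0,0],[0,0,0],[0,0,0]],"gripper":[-1,-1,-1]}'
```

```text
time: 23.2
position: [0.6001, 0.2324, 0.0288]
tool_rot: [-0.085, 0.996, -0.0, 0.001]
ft_force: [-2.7, -0.7, -2.0]
grip_width: 0.01
grip_force: 15.0
time: 23.5
position: [0.6008, 0.2326, 0.0285]
tool_rot: [-0.085, 0.996, -0.001, -0.0]
ft_force: [-4.7, -2.1, -0.2]
grip_width: 0.0097
grip_force: 15.0
```

```bash
python3 -m jog '{"dp":[[-1,0,0],[-2,0,0],[-2,0,0]],"delta_rot":[[0,0,0],[0,0,0],[0,0,0]],"gripper":[-1,-1,-1]}'
```

```text
time: 23.8
position: [0.6008, 0.2326, 0.0284]
tool_rot: [-0.086, 0.996, -0.001, -0.003]
ft_force: [-8.1, -1.4, 1.9]
grip_width: 0.0101
grip_force: 15.0
```

The stop is met: no travel and the force is rising. Relieve, let go and withdraw.

```bash
python3 -m jog '{"dp":[[1,0,0],[3,0,0],[3,0,0],[3,0,0],[3,0,0],[3,0,0],[3,0,0],[3,0,0]],"delta_rot":[[0,0,0],[0,0,0],[0,0,0],[0,0,0],[0,0,0],[0,0,0],[0,0,0],[0,0,0]],"gripper":[-1,-1,-1,-0.7,-0.5,-0.3,-0.1,0]}'
python3 -m jog '{"dp":[[0,0,-10],[0,0,-30],[0,0,-70],[0,0,-120],[0,0,-170],[0,0,-200],[0,0,-200],[0,0,-200]],"delta_rot":[[0,0,0],[0,0,0],[0,0,0],[0,0,0],[0,0,0],[0,0,0],[0,0,0],[0,0,0]],"gripper":[0,0,0,0,0,0,0,0]}'
python3 - <<'E'
from h import *
from rig import robot
np.set_printoptions(precision=4,suppress=True)
shot('w9');d=np.load('pics/w9.npz');pose=(d['p'],d['q']);print(d['p'])
print('handle/can/rims predicted',wproj(pose,T([.6855,.2475,.172],[[-.088,0,.056],[.005,0,.098]])))
g=cv2.cvtColor(cv2.imread('pics/w9.png'),cv2.COLOR_BGR2HSV)
e=wproj(pose,T([.6855,.2475,.172],[[.005,0,.098]]))[0].astype(int);x,y=e;print('cap region')
M=np.zeros(g.shape[:2],np.uint8);s=np.s_[max(0,y-40):y+40,x-40:x+40];M[s]=(g[...,2]<90)[s]
n,lab,st,ce=cv2.connectedComponentsWithStats(M)
for k in range(1,n):
    if st[k,4]>150:print(st[k],ce[k],T([0,0,-.172],[wray(ce[k],pose,.098)-[.6855,.2475,0]])[0])
robot.camera('scene')
for c in ('can','tray','tray_handle','pad_top','jar','tin','brush'):print(c,[(np.round(q['rect']).tolist(),round(q['score'],2)) for q in robot.search_frame(c,'scene')][:4])
t=[.6855,.2475,.172];print(proj('scene',T(t,[[.005,0,.006],[.005,0,.098],[-.067,0,.014],[.067,0,.014],[-.088,0,.056]])))
E
```

```text
time: 24.6
position: [0.6014, 0.2326, 0.0291]
tool_rot: [-0.085, 0.996, -0.0, 0.001]
ft_force: [-0.0, -0.4, -0.8]
grip_width: 0.0371
grip_force: 0.0
time: 25.4
position: [0.6007, 0.2327, 0.2303]
tool_rot: [-0.085, 0.996, -0.0, 0.002]
ft_force: [-0.1, 0.6, -0.1]
grip_width: 0.0435
grip_force: 0.0
[0.6007 0.2327 0.2303]
handle/can/rims predicted [[313.3532 215.6043]
 [313.4206 326.315 ]]
cap region
[ 273  304   80   58 3054] [312.2652 339.4961] [ 0.0193 -0.0011  0.098 ]
can [([94.0, 352.0, 144.0, 410.0], 0.69), ([110.0, 275.0, 151.0, 330.0], 0.68), ([427.0, 212.0, 461.0, 260.0], 0.64)]
tray [([394.0, 217.0, 469.0, 265.0], 0.88), ([422.0, 230.0, 486.0, 287.0], 0.68)]
tray_handle [([389.0, 221.0, 472.0, 265.0], 0.64), ([421.0, 228.0, 487.0, 283.0], 0.23)]
pad_top [([234.0, 354.0, 277.0, 386.0], 0.94)]
jar [([215.0, 270.0, 255.0, 311.0], 0.85)]
tin [([299.0, 295.0, 347.0, 340.0], 0.64)]
brush [([383.0, 160.0, 453.0, 193.0], 0.8)]
[[439.9858 251.6654]
 [447.5762 216.2999]
 [406.9101 238.9778]
 [471.0426 257.6004]
 [399.4592 220.6214]]
```

Run:
```python
from h import *
np.set_printoptions(precision=4,suppress=True)
d=np.load('pics/w9.npz');pose=(d['p'],d['q']);hsv=cv2.cvtColor(cv2.imread('pics/w9.png'),cv2.COLOR_BGR2HSV)
m=((hsv[...,1]<60)&(hsv[...,2]>90)).astype(np.uint8);m[:,:240]=0;m[:,390:]=0;m[:150]=0;m[285:]=0
n,lab,st,ce=cv2.connectedComponentsWithStats(m);k=1+st[1:,4].argmax();print(st[k])
B=[.6855,.2475,.172]
for v in range(st[k,1],st[k,1]+st[k,3],6):
    q=np.where(lab[v]==k)[0];P=[T([0,0,-.172],[wray((u,v),pose,.01)-[B[0],B[1],0]])[0][:2] for u in (q.min(),q.max())];print(v,q.min(),q.max(),np.round(P,3).tolist())
```

```text
[ 275  191   77   94 4813]
191 301 321 [[-0.104, -0.013], [-0.104, 0.008]]
197 301 325 [[-0.097, -0.013], [-0.097, 0.012]]
203 301 324 [[-0.091, -0.013], [-0.091, 0.011]]
209 301 324 [[-0.084, -0.013], [-0.084, 0.011]]
215 301 324 [[-0.078, -0.013], [-0.078, 0.011]]
221 301 324 [[-0.071, -0.013], [-0.071, 0.011]]
227 297 329 [[-0.065, -0.017], [-0.065, 0.017]]
233 287 338 [[-0.058, -0.028], [-0.058, 0.026]]
239 282 343 [[-0.051, -0.034], [-0.051, 0.032]]
245 279 346 [[-0.045, -0.037], [-0.045, 0.035]]
251 277 348 [[-0.038, -0.04], [-0.038, 0.038]]
257 276 349 [[-0.031, -0.041], [-0.031, 0.039]]
263 275 350 [[-0.024, -0.042], [-0.024, 0.04]]
269 275 351 [[-0.017, -0.043], [-0.017, 0.042]]
275 275 350 [[-0.009, -0.043], [-0.009, 0.041]]
281 278 349 [[-0.002, -0.04], [-0.002, 0.04]]
```

The tray measures home within about 1 mm and centred, and the can's box matches an upright can. The pad is up and the bystanders haven't moved.

```bash
python3 -c "
from rig import robot
print(robot.hand_in())"
```

```text
the job is handed in; nothing more can be done
None
```

I handed the job in at about 25 s of the 61 s, but no verdict came back: the can was pressed fully onto the pad for over a second, then stood on the tray, and the loaded tray slid to the stop (about 1 mm by measurement, bystanders unmoved); I viewed 12 pictures against the limit of 10.

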